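Hang the scoop in the notch of the bin's rim

TASK

Take the scoop out of its wooden stand and hang it by its own hook on the front rim of the orange bin, with the bowl of the scoop outside the bin, so that the hook drops fully into the notch of the steel rim strip and hangs there by itself. The strip gets pushed along the rim from day to day, so feel for the notch by gliding the hook along the rim under light pressure; never press or shove the bin with more than 30 N, and leave the other things on the counter where they are.

Things in the scene. Friction and masses are not known exactly. Their poses are not given: they have to be found in the camera images.
- scoop_grip (a point): Centre of the dark wooden grip of the aluminium scoop, which stands upright, bowl down, in its stand. Grip 14 (x) x 25 (y) x 66 mm high, 25 mm of it above this point; grasp across y. z up the handle; x towards its hook. The scoop's lower end is 175 mm below, its bowl 70 mm wide (y), from 7 mm on the hook side to 31 mm on the other (x). About 0.18 kg.
- scoop_hook (a point): Underside of the scoop hook's bridge, mid-slot, the spot that rests on the rim: 12 mm to +x and 50 mm below scoop_grip, same axes. The hook is 25 mm wide (y) and opens downward: a slot 10 mm wide in x (5 mm either side) between handle plate (-x) and inner leg (+x). The leg is 5 mm thick and ends, flared away from the slot, 31 mm below this point.
- stand (a point): Centre of the underside of the fixed wooden scoop stand, 61 (x) x 94 (y) x 50 mm on a base of 85 x 118 mm, with an open-topped pocket 45 x 78 mm, its floor 8 mm up. The scoop stands loosely in the pocket and lifts straight out; its lower end must come at least 50 mm above the counter.
- bin: Fixed, rigid orange bin, open on top, 170 (x) x 250 (y) x 170 mm high; red sticks on its floor. Origin: centre of its underside. x points from the front wall (robot's side, capped by the steel strip) into the bin; y along that wall; z up. Hung, the scoop's x lies along the bin's x, inner leg inside, bowl outside, leaning slightly.
- rim (a point): Middle of the bin's front rim at the strip's top edge, mid-thickness; axes as the bin. The steel strip capping this wall is 6 mm thick, 170 long, 24 high, with one notch for the hook in its top edge, 29 mm long (y), 12 deep, at the strip's middle. The strip sits up to 35 mm either way along y from this point: where is not measured, feel (or see) it. It stays put under the hook.
- tin: Bystander, to be left alone: a round closed tin, 64 mm across, 85 mm high, red band. Origin: centre of its underside.
- bowl: Bystander, to be left alone: a brass-coloured bowl, 100 mm across, 50 mm high. Origin: centre of its underside.
- jar: Bystander, to be left alone: an amber jar with brass-coloured cap, 70 mm across, 110 mm high. Origin: centre of its underside.
- carton: Bystander, to be left alone: a small yellow carton, 90 x 60 x 45 mm. Origin: centre of its underside.
Mind the look-alikes: they are no part of the job. There is more than one size of the part that bears scoop_grip; the job needs the smallest.

How it is judged:
By the outcome, as a careful person would: the job done as asked, in the order asked, and still so for the second after the job is handed in, with the robot touching nothing.
It also fails if it takes over 72 s, if anything falls off the work surface, if the arm or the gripper's body presses on something with over 40 N, if the wrist force passes 120 N, or if a joint passes its speed limit or range.

ROBOT

A 6-joint arm with a two-finger parallel gripper is mounted at the origin on the work surface. World frame = base frame: x ahead of the robot, y to its left, z up, the work surface at z = 0. Lengths are in mm, angles in rad, forces in N, time in s.
With the tool pointing down it reaches from about 350 to 875 mm from the base axis. Payload 4.2 kg.
Tool frame: the origin (TCP) lies at the centre of the arm's flange, where the gripper is bolted on; the fingertips stand 173 mm ahead of it and the grasp point (between the pads) lies 155 mm ahead of it (arm.nose_length is the distance from the TCP to the fingertips, in mm); z points along the fingers, y is the direction in which the jaws open and shut (so a half turn about z gives the same grasp; the last joint's range is limited). The gripper opens to 85 mm and grips with 20 to 120 N. Pads are 22 mm wide; open, the fingers measure 114 mm over their backs; the gripper's body (76 mm by 85 mm) begins 54 mm behind the grasp point. The pads swing forward as they close: fully open they stand 13 mm farther back than shut.
Start: joints at [-0.99, 0.385, 0.008, 0, -1.194, -0.259], TCP at [197.687, -592.891, 404.712] pointing down, gripper open.
Joint ranges: [-3.14, 3.14], [-1.21, 2.06], [-1.07, 1.41], [-3.16, 2.05], [-2.99, -0.16], [-3.1, 3.1]. Speed limits (rad/s): [2.79, 2.79, 3.14, 3.14, 3.14, 3.14].

INTERFACE

Orientations are given as a unit quaternion [w, x, y, z].
In Python, from plant import arm gives the robot as it stands.
- The arm moves only by the tool carry_out, never from a script. Its argument "series" is text: rows parted by semicolons, each of 7 numbers parted by spaces: the shift along the tool's x, y, z in mm, then the turn, a rotation vector about the tool's x, y, z in degrees, then the finger opening in mm, from 0 to 85.4. A call has 1 to 20 rows; each row is the pose to reach, as a shift and turn from the pose commanded when the call began, along the tool's axes at that moment; what a row does not reach only later rows make up. A row lasts 1/8 s, in which the tool goes at most 62.5 mm and 10.7 degrees, less where a joint would pass 70% of its speed; a pose out of reach is approached as far as the arm can. A call with a gripper value outside its range is refused whole. The fingers move at their own pace and stop on an object; the grip force is fixed at half the most. Time passes only in rows, so rows that repeat a pose let the fingers close. It gives the time, the measured TCP pose, the force and the opening at its end, in the units of the state.
- arm.state(): the state, without advancing time (a new reading comes with each control period).
- arm.read_camera(name): name is "scene" or "top" or "wrist"; returns a dict with "color" (384x512x3 uint8, red, green, blue), "intrinsics" (3x3 intrinsics, pixels), "rvec" (rotation vector, rad) and "tvec" (3), from world to camera coordinates, as OpenCV has them; the wrist camera has in their place "mount" (4x4, takes a point from camera to tool coordinates, whose origin is the TCP and whose axes are the flange's). Camera axes: x right, y down, z forward; pixel columns grow to the right and rows downward; lengths in mm; the calibration is good to about 2 mm. A picture is of the moment at which its call begins: read the wrist's pose just before it. There is no depth.
- arm.close_job(): hands the job in, once; it reports no verdict.
The state is a dict: "t": time; "joint_positions": joint angles; "qvel": joint speeds; "joint_torque": joint torques, N m; "position": TCP position; "eef_rot": TCP orientation; "force": force on the tool from outside, world axes, zero at the start; "wrist_torque": the same for the moment, N m; "opening": finger opening in mm.
Only numpy, scipy, OpenCV 4.12 (cv2) and the standard library are available. Lean on these libraries where they do the work, as an engineer would, in place of code of your own. Each camera call takes 0.05 s, during which the arm holds its last target.

## Working session

There is one attempt and no reset: what is moved stays moved. The work goes in short steps, Python scripts to look and compute and a tool call to move; the robot and the scene stay as the last step left them, time stands still between calls to the robot, and variables do not carry over. Pictures are saved under pics/ and viewed, and the job is handed in when it is done.

Besides the shell and the picture viewer there is one more tool, called after "Emit:" as name(argument=value, ...) on one line, values as JSON. carry_out: Moves the arm, as the interface text tells. Its arguments: {"type":"object","properties":{"series":{"type":"string"}},"required":["series"]}

```bash
mkdir -p pics; ls
cat > h.py <<'E'
import numpy as np, cv2, json
from plant import arm
from scipy.spatial.transform import Rotation as R
def save(n,im): cv2.imwrite('pics/'+n+'.png',cv2.cvtColor(im,cv2.COLOR_RGB2BGR))
def cam(name):
    s=arm.state(); c=arm.read_camera(name); K=np.array(c['intrinsics'])
    if name=='wrist':
        M=np.array(c['mount']); q=s['eef_rot']; Rt=R.from_quat([q[1],q[2],q[3],q[0]]).as_matrix()
        Rc=Rt@M[:3,:3]; o=Rt@M[:3,3]+np.array(s['position'])
    else:
        Rm=R.from_rotvec(np.ravel(c['rvec'])).as_matrix(); Rc=Rm.T; o=-Rm.T@np.ravel(c['tvec'])
    return dict(img=c['color'],K=K,Rc=Rc,o=o)
def ray(c,u,v):
    d=c['Rc']@np.linalg.inv(c['K'])@np.array([u,v,1.]); return c['o'],d/np.linalg.norm(d)
def onz(c,u,v,z):
    o,d=ray(c,u,v); return o+d*(z-o[2])/d[2]
def proj(c,p):
    x=c['K']@(c['Rc'].T@(np.array(p,float)-c['o'])); return x[:2]/x[2]
def tri(rays):
    A=np.zeros((3,3));b=np.zeros(3)
    for o,d in rays:
        P=np.eye(3)-np.outer(d,d);A+=P;b+=P@o
    p=np.linalg.solve(A,b); return p,[np.linalg.norm(np.cross(p-o,d)) for o,d in rays]
E
python3 - <<'E'
from h import *
import pickle
print(arm.state())
C={n:cam(n) for n in('scene','top','wrist')}
pickle.dump(C,open('c0.pkl','wb'))
for n in C: save(n+'0',C[n]['img']); print(n,C[n]['o'],C[n]['K'][0])
E
```

```text
pics
{'t': 0.0, 'joint_positions': array([-9.90406608e-01,  3.85550687e-01,  6.61237591e-03, -5.05021302e-04,
       -1.19398755e+00, -2.58618968e-01]), 'qvel': array([ 0.00024029, -0.00039469,  0.0011506 ,  0.00057273,  0.00016031,
        0.0001241 ]), 'joint_torque': array([-1.78187300e-03, -3.92290699e+01,  1.88396287e+01,  4.18608874e+00,
       -4.64877550e-03, -1.25229883e-05]), 'position': array([ 197.63256786, -592.70852509,  403.6185528 ]), 'eef_rot': array([-2.19342774e-04, -1.60100156e-01,  9.87100173e-01,  1.06803770e-03]), 'force': array([ 0.36345716, -0.67123196,  1.08561857]), 'wrist_torque': array([-0.02459796,  0.01126402,  0.03065637]), 'opening': 85.41836034922873}
scene [1253.09900623 -445.53615038  723.68414922] [398.09674416   0.         255.68045698]
top [ 337.97324134   45.3035747  1420.35996486] [397.30837294   0.         258.91282897]
wrist [ 116.58244178 -618.86178145  373.74097237] [286.93850515   0.         250.77138733]
```

View pics/scene0.png

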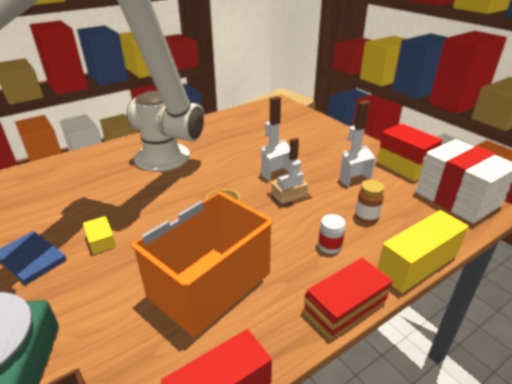

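View pics/top0.png

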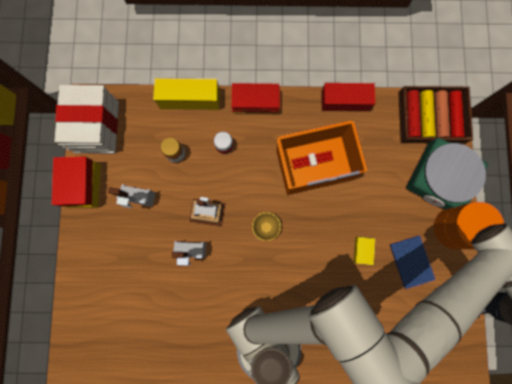

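View pics/wrist0.png

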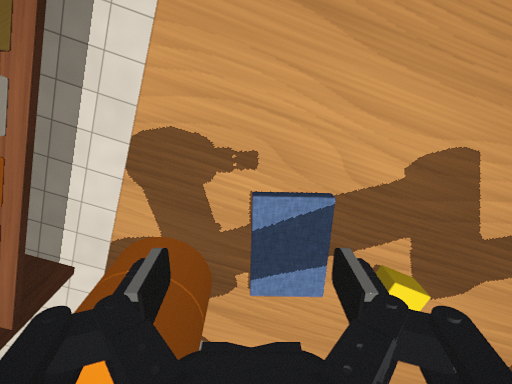

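Three scoops can be seen in the scene picture: (275,140) and (357,145), which are large and have white blocks under them, and (292,165), which is the smallest and stands in a wooden stand (top view 207,210). The small one fits the description. I'll enlarge it and the rim.

Run:
```python
from h import *
import pickle
C=pickle.load(open('c0.pkl','rb'))
def crop(n,x0,y0,x1,y1,f): return cv2.resize(C[n]['img'][y0:y1,x0:x1],None,fx=f,fy=f,interpolation=cv2.INTER_CUBIC)
save('crop_s',crop('scene',240,90,390,210,5)); save('crop_t',crop('top',100,140,240,270,4)); save('crop_bt',crop('top',265,110,375,200,7)); save('crop_bs',crop('scene',125,180,280,335,3))
```

```text
(no output)
```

View pics/crop_s.png

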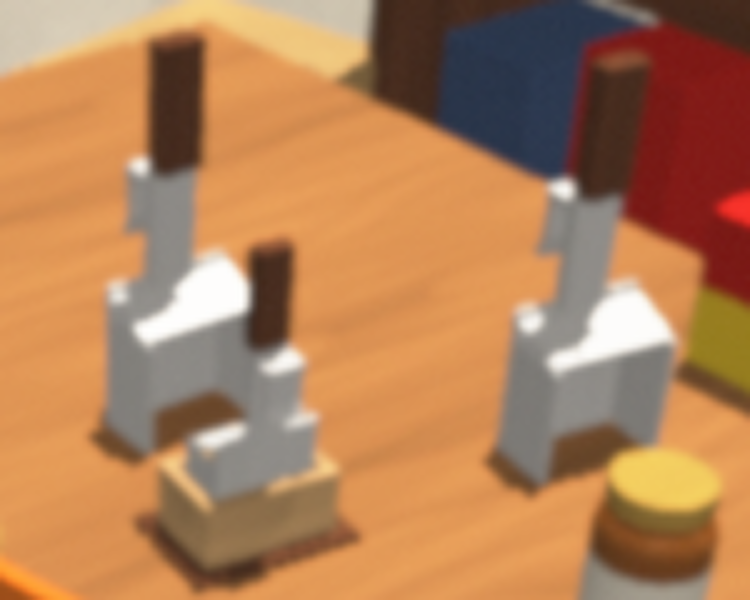

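View pics/crop_t.png

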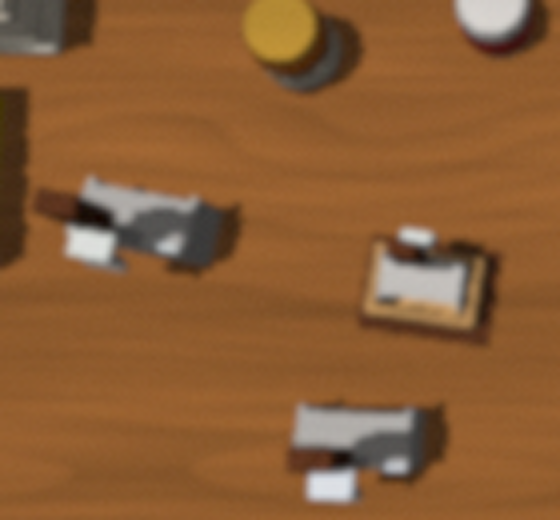

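View pics/crop_bt.png

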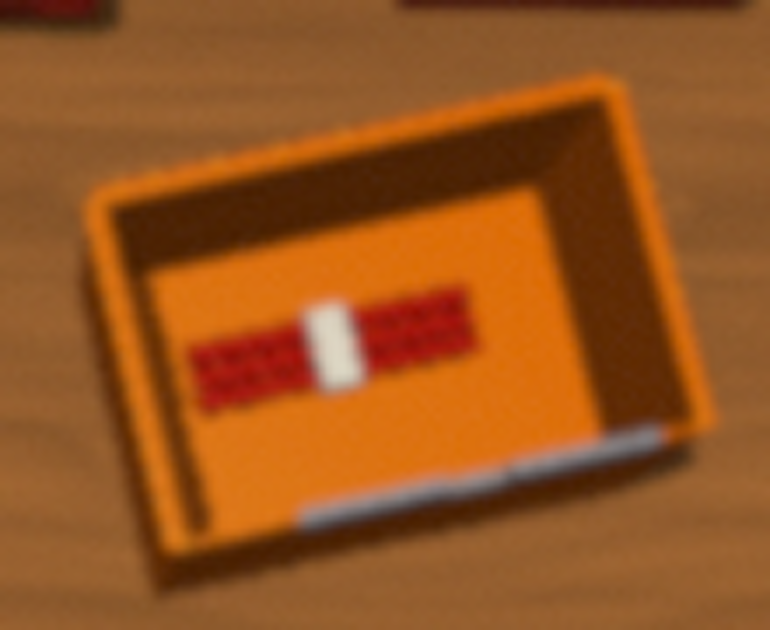

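View pics/crop_bs.png

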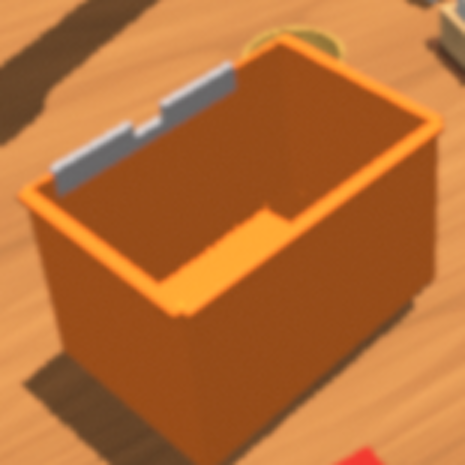

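The crop confirms that the small scoop stands in the wooden stand, hook towards +x (up in the top view). The bin has its front rim and steel strip facing the robot. The strip runs from scene (142,235) to (203,201) with the notch near (174,217), and the notch is at about (333,178) in the top view. I'll triangulate these points.

Run:
```python
from h import *
import pickle
C=pickle.load(open('c0.pkl','rb'))
def px(x,y,f,x0,y0): return ((x+.5)/f-.5+x0,(y+.5)/f-.5+y0)
S=lambda x,y:px(x,y,3,125,180); T=lambda x,y:px(x,y,7,265,110)
SS=lambda x,y:px(x,y,5,240,90); TT=lambda x,y:px(x,y,4,100,140)
def t2(name,s,t):
    p,e=tri([ray(C['scene'],*s),ray(C['top'],*t)]); print(name,p.round(1),np.round(e,1))
t2('stripR(-y)',S(55,167),T(660,432)); t2('stripL(+y)',S(234,65),T(302,520))
t2('notch -y',S(132,125),T(508,470)); t2('notch +y',S(162,103),T(445,487))
for n,p in dict(stripm=(660,432),stripp=(302,520),nm=(508,470),np_=(445,487)).items(): print(n,onz(C['top'],*T(*p),172).round(1), onz(C['top'],*T(*p),182).round(1))
for n,p in dict(fr_m=(708,428),fr_p=(172,548),bk_p=(95,190),bk_m=(620,85)).items(): print(n,onz(C['top'],*T(*p),170).round(1))
# scoop grip top, scene top-face centre (272,246); height =stand floor 8 +175+25=208
print('griptop scene',onz(C['scene'],*SS(272,247),208).round(1)); 
print('hook bridge top', onz(C['top'],*TT(417,238),135).round(1), 'scene', onz(C['scene'],*SS(284,358),135).round(1))
for n,p in dict(a=(377,240),b=(491,255),c=(478,328),d=(364,316)).items(): print('stand',n,onz(C['top'],*TT(*p),50).round(1))
for n,p in dict(a=(162,472),b=(208,510),c=(338,462)).items(): print('stand s',n,onz(C['scene'],*SS(*p),50).round(1))
```

```text
stripR(-y) [ 587.2 -279.5  171.9] [1.7 1.7]
stripL(+y) [ 546.1 -115.1  167.4] [2.5 2.5]
notch -y [ 569.4 -211.7  166.8] [0.5 0.5]
notch +y [ 560.8 -182.5  168.9] [0.3 0.3]
stripm [ 586.6 -281.1  172. ] [ 584.6 -278.5  182. ]
stripp [ 544.3 -116.7  172. ] [ 542.6 -115.4  182. ]
nm [ 568.3 -211.1  172. ] [ 566.4 -209.   182. ]
np_ [ 560.1 -182.2  172. ] [ 558.4 -180.3  182. ]
fr_m [ 589.1 -303.7  170. ]
fr_p [531.1 -57.7 170. ]
bk_p [698.8 -22.4 170. ]
bk_m [ 751.8 -267.5  170. ]
griptop scene [483.9 217.5 208. ]
hook bridge top [496.9 217.4 135. ] scene [488.8 227.1 135. ]
stand a [505.3 263.4  50. ]
stand b [493.1 164.3  50. ]
stand c [429.8 174.1  50. ]
stand d [439.2 272.5  50. ]
stand s a [441.9 174.7  50. ]
stand s b [490.8 172.4  50. ]
stand s c [496.1 269.9  50. ]
```

```bash
cat >> h.py <<'E'
def Rt_of(s): q=s['eef_rot']; return R.from_quat([q[1],q[2],q[3],q[0]])
def shift(target, yaw=None, s=None):
    """tool-axes shift (mm) and rotvec (deg) to world TCP target, tool down with tool-y at yaw (deg) from world y"""
    s=s or arm.state(); r=Rt_of(s); d=r.inv().apply(np.array(target,float)-np.array(s['position']))
    rv=np.zeros(3)
    if yaw is not None:
        a=np.radians(yaw); y=np.array([-np.sin(a),np.cos(a),0]); z=np.array([0,0,-1.]); x=np.cross(y,z)
        rv=np.degrees((r.inv()*R.from_matrix(np.stack([x,y,z],1))).as_rotvec())
    return d.round(1),rv.round(2)
E
python3 - <<'E'
from h import *
import pickle
s=arm.state(); print(Rt_of(s).as_matrix().round(3))
print(shift([420,-200,500],None),shift([455,222,500],-5))
C=pickle.load(open('c0.pkl','rb'));c=C['wrist'];print((Rt_of(s).inv().as_matrix()@c['Rc']).round(3))
px=lambda x,y:((x+.5)/5-.5+240,(y+.5)/5-.5+90)
for n,u in dict(A=(175,40),B=(622,58)).items(): print(n,onz(C['scene'],*px(*u),300).round())
E
```

```text
[[-0.949 -0.316 -0.001]
 [-0.316  0.949  0.002]
 [ 0.     0.002 -1.   ]]
(array([-335.1,  302.5,  -95.7]), array([0., 0., 0.])) (array([-501.7,  691.8,  -95. ]), array([ 0.09, -0.03, 23.43]))
[[-0.    -0.945 -0.328]
 [ 1.    -0.    -0.   ]
 [ 0.    -0.328  0.945]]
A [390. 217. 300.]
B [557. 402. 300.]
```

Emit:
carry_out(series="-45 45 -40 0 0 0 85; -90 90 -80 0 0 0 85; -135 130 -95 0 0 0 85; -180 170 -95 0 0 0 85; -225 210 -95 0 0 0 85; -270 250 -95 0 0 0 85; -320 290 -95 0 0 0 85; -345 340 -95 0 0 5 85; -370 390 -95 0 0 8 85; -395 440 -95 0 0 11 85; -420 490 -95 0 0 14 85; -445 540 -95 0 0 17 85; -470 590 -95 0 0 20 85; -490 640 -95 0 0 23 85; -502 692 -95 0 0 23.4 85; -502 692 -95 0 0 23.4 85; -502 692 -95 0 0 23.4 85; -502 692 -95 0 0 23.4 85")

```text
t: 2.4
position: [455.1, 221.3, 499.9]
eef_rot: [0.0, 0.044, 0.999, 0.0]
force: [0.8, 0.2, 0.5]
opening: 85.1
```

Run:
```python
from h import *
import pickle
s=arm.state();print(s['t'],s['position'],s['qvel'].round(2))
c=cam('wrist');pickle.dump(c,open('c1.pkl','wb'));save('w1',cv2.resize(c['img'],(768,576),interpolation=cv2.INTER_CUBIC))
C=pickle.load(open('c0.pkl','rb'))
px=lambda x,y,f,a,b:((x+.5)/f-.5+a,(y+.5)/f-.5+b)
print(tri([ray(C['scene'],*px(177,40,5,240,90)),ray(C['top'],*px(295,458,4,100,140))]))
```

```text
2.4 [455.07277199 221.3434056  499.85251042] [-0.01 -0.    0.   -0.    0.   -0.  ]
(array([318.67431324, 279.43645237, 263.93961032]), [np.float64(4.332108369226584), np.float64(4.3321083692265345)])
```

View pics/w1.png

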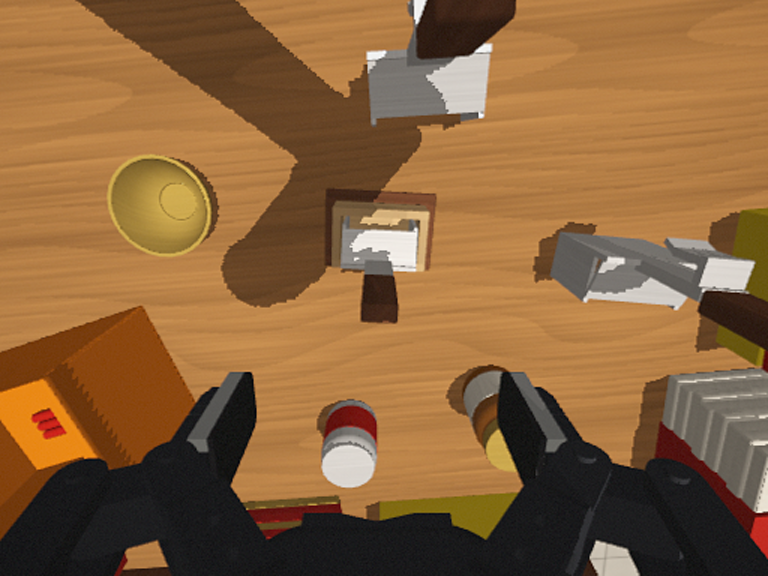

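Run:
```python
from h import *
import pickle
c=pickle.load(open('c1.pkl','rb'))
save('w1c',cv2.resize(c['img'][120:225,210:300],None,fx=7,fy=7,interpolation=cv2.INTER_CUBIC)[:600])
```

```text
(no output)
```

View pics/w1c.png

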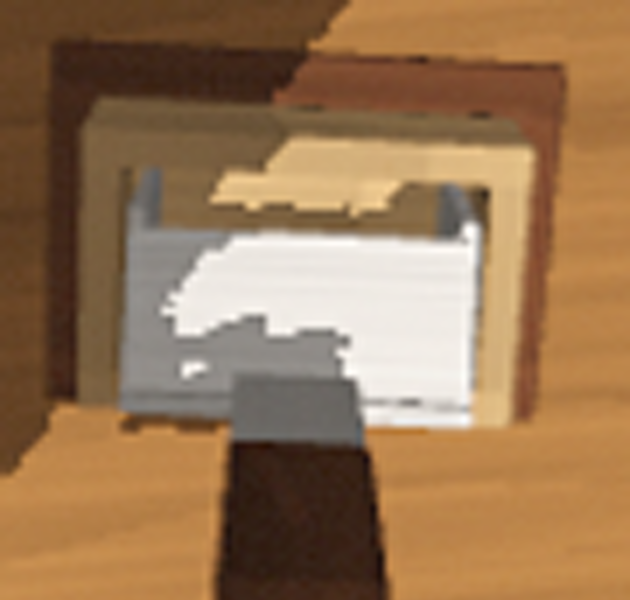

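Run:
```python
from h import *
import pickle
c=pickle.load(open('c1.pkl','rb'))
P=lambda x,y:((x+.5)/7-.5+210,(y+.5)/7-.5+120)
def pr(n,a,z): 
    p=onz(c,*P(*a),z);print(n,p.round(1));return p
def edge(n,a,b,z):
    p=pr(n,a,z);q=pr(n,b,z);d=q-p;print('   len',np.linalg.norm(d[:2]).round(1),'yaw',np.degrees(np.arctan2(-d[0],d[1])).round(2),'mid',((p+q)/2).round(1))
edge('base -x edge',(55,42),(567,65),8)
edge('base -x edge z5',(55,42),(567,65),5)
edge('stand top -x',(98,128),(533,145),50)
edge('grip bottom -x',(230,444),(368,450),142)
edge('bowl top back',(133,230),(478,238),80)
edge('grip top',(217+0,599),(387,599),195)
# grip top edge in full image
img=c['img'];hs=cv2.cvtColor(img,cv2.COLOR_RGB2HSV)
m=(img.max(2)<75)&(img[:,:,0]>img[:,:,2]+8);m[:, :225]=0;m[:,280:]=0;m[:180]=0;m[225:]=0
n,l,st,ce=cv2.connectedComponentsWithStats(m.astype('uint8'))
i=1+np.argmax(st[1:,4]);print(st[i],ce[i])
for v in range(st[i][1],st[i][1]+st[i][3],2):
    u=np.where(l[v]==i)[0];print(v,u.min(),u.max())
```

```text
base -x edge [417.6 172.    8. ]
base -x edge [432.8 286.9   8. ]
   len 115.9 yaw -7.58 mid [425.2 229.5   8. ]
base -x edge z5 [417.9 171.7   5. ]
base -x edge z5 [433.3 287.3   5. ]
   len 116.7 yaw -7.58 mid [425.6 229.5   5. ]
stand top -x [431.5 184.   50. ]
stand top -x [443.  273.9  50. ]
   len 90.7 yaw -7.28 mid [437.2 228.9  50. ]
grip bottom -x [473.5 210.  142. ]
grip bottom -x [476.7 233.5 142. ]
   len 23.7 yaw -7.66 mid [475.1 221.8 142. ]
bowl top back [447.5 191.7  80. ]
bowl top back [455.  259.1  80. ]
   len 67.9 yaw -6.39 mid [451.3 225.4  80. ]
grip top [480.5 208.9 195. ]
grip top [482.7 233.9 195. ]
   len 25.1 yaw -5.04 mid [481.6 221.4 195. ]
[241 183  24  32 683] [252.44363104 198.78916545]
183 243 254
185 243 262
187 243 262
189 243 262
191 242 262
193 242 263
195 242 263
197 242 263
199 242 264
201 242 264
203 241 264
205 241 264
207 241 264
209 241 264
211 241 264
213 241 264
```

Run:
```python
from h import *
import pickle
c=pickle.load(open('c1.pkl','rb'))
for v in (214,215):
    for z in (200,208): print(v,z,onz(c,252.7,v,z).round(1))
print(shift([482,221.3,420],-7),shift([482,221.3,336],-7))
```

```text
214 200 [489.3 220.7 200. ]
214 208 [485.8 221.  208. ]
215 200 [490.4 220.6 200. ]
215 208 [486.9 220.9 208. ]
(array([-26.8,   2.4,  79.9]), array([0.01, 0.01, 1.95])) (array([-26.8,   2.4, 163.9]), array([0.01, 0.01, 1.95]))
```

Emit:
carry_out(series="-26 2.5 40 0 0 2 85; -26 2.5 80 0 0 2 85; -26 2.5 110 0 0 2 85; -26 2.5 140 0 0 2 85; -26 2.5 162 0 0 2 85; -26 2.5 162 0 0 2 85; -26 2.5 162 0 0 2 85")

```text
t: 3.32
position: [481.7, 222.3, 338.9]
eef_rot: [0.001, 0.061, 0.998, 0.001]
force: [0.6, -1.0, -0.7]
opening: 85.0
```

Run:
```python
from h import *
s=arm.state();print(s['position'],s['force'])
c=cam('wrist');save('w2',cv2.resize(c['img'],(768,576),interpolation=cv2.INTER_CUBIC))
c=cam('scene');save('s2',cv2.resize(c['img'][90:240,200:400],None,fx=4,fy=4,interpolation=cv2.INTER_CUBIC))
```

```text
[481.67871268 222.34330153 338.92128412] [ 0.56613211 -0.97033552 -0.69440469]
```

View pics/w2.png

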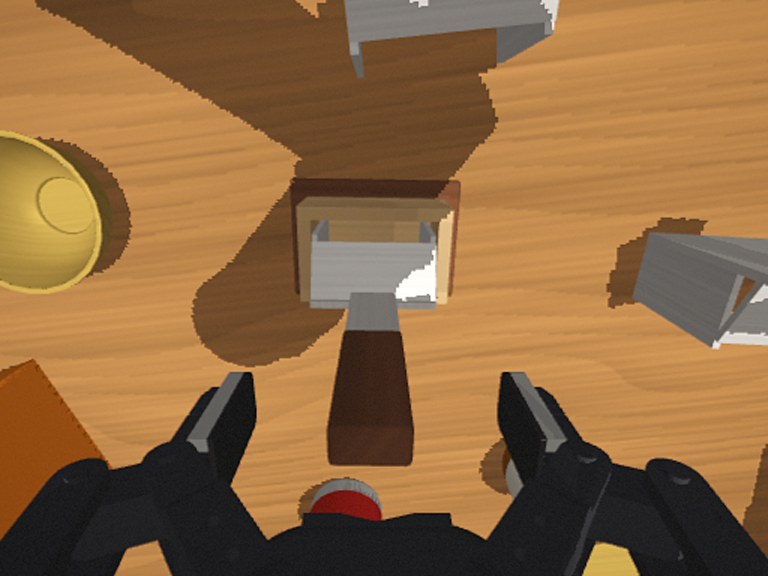

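View pics/s2.png

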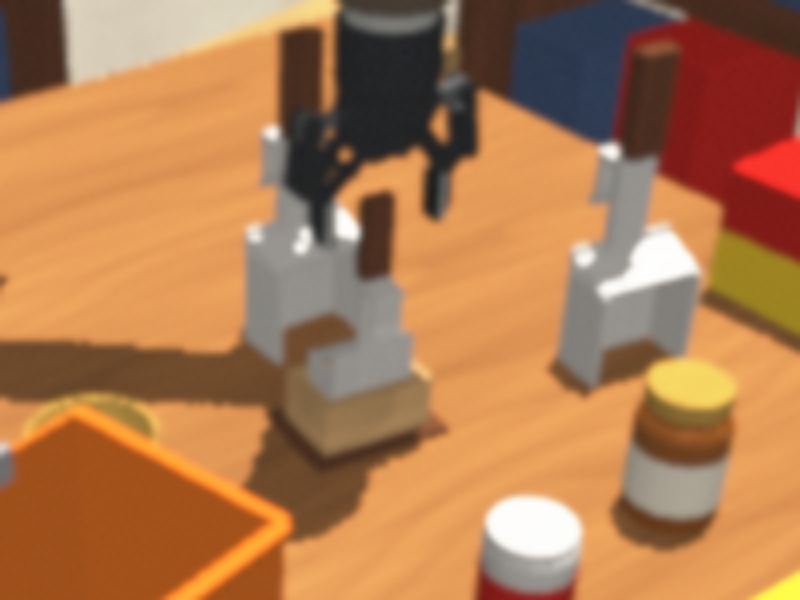

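Run:
```python
from h import *
c=cam('wrist'); s=arm.state()
for z in (205,208,211):
  a=[onz(c,(u+.5)/1.5-.5,(v+.5)/1.5-.5,z) for u,v in((330,428),(411,428),(412,465),(327,465))]
  print(z,np.mean(a,0).round(1),np.linalg.norm(a[1]-a[0]).round(1),np.linalg.norm(a[2]-a[3]).round(1),np.linalg.norm(a[3]-a[0]).round(1))
  d=a[2]-a[3];print(np.degrees(np.arctan2(-d[0],d[1])))
print(s['position'])
```

```text
205 [482.7 221.3 205. ] 23.4 25.5 13.4
-7.05444983263815
208 [480.2 221.6 208. ] 22.8 24.7 13.0
-7.054449832638124
211 [477.7 222.  211. ] 22.1 24.0 12.6
-7.054449832638102
[481.42796138 222.60174896 338.99384084]
```

Emit:
carry_out(series="0 -1 0 0 0 0 85; 0 -1 0 0 0 0 50; 0 -1 0 0 0 0 20; 0 -1 0 0 0 0 10; 0 -1 0 0 0 0 10; 0 -1 0 0 0 0 10; 0 -1 0 0 0 0 10; 0 -1 0 0 0 0 10; 0 -1 0 0 0 0 10; 0 -1 0 0 0 0 10")

```text
t: 4.72
position: [481.1, 221.6, 337.8]
eef_rot: [0.0, 0.061, 0.998, -0.0]
force: [-0.4, 0.1, 1.6]
opening: 24.1
```

Run:
```python
from h import *
s=arm.state();print(s['force'],s['wrist_torque'])
print(shift([481,222,440],None),shift([480,-195,440],14))
```

```text
[-0.36579814  0.0850103   1.62954303] [-0.36889195 -0.05308167  0.03854716]
(array([ 1.000e-01,  4.000e-01, -1.022e+02]), array([0., 0., 0.])) (array([ -49.4, -413.6, -102.2]), array([-1.000e-02,  0.000e+00, -2.096e+01]))
```

Emit:
carry_out(series="0 0 -15 0 0 0 10; 0 0 -40 0 0 0 10; 0 0 -70 0 0 0 10; 0 0 -102 0 0 0 10; 0 0 -102 0 0 0 10; -5 -40 -102 0 0 0 10; -10 -80 -102 0 0 -3 10; -15 -120 -102 0 0 -6 10; -20 -160 -102 0 0 -9 10; -25 -200 -102 0 0 -12 10; -30 -250 -102 0 0 -15 10; -35 -300 -102 0 0 -18 10; -42 -350 -102 0 0 -21 10; -49 -390 -102 0 0 -21 10; -49 -413 -102 0 0 -21 10; -49 -413 -102 0 0 -21 10; -49 -413 -102 0 0 -21 10; -49 -413 -102 0 0 -21 10")

```text
t: 6.98
position: [479.7, -193.5, 439.5]
eef_rot: [-0.0, -0.123, 0.992, 0.0]
force: [-0.3, 0.0, -2.2]
opening: 24.0
```

Run:
```python
from h import *
import pickle
s=arm.state();print(s['t'],s['position'],s['force'],s['wrist_torque'],s['opening'])
C={n:cam(n) for n in('wrist','scene','top')};pickle.dump(C,open('c3.pkl','wb'))
save('w3',cv2.resize(C['wrist']['img'],(768,576),interpolation=cv2.INTER_CUBIC))
save('s3',cv2.resize(C['scene']['img'][120:270,80:280],None,fx=4,fy=4,interpolation=cv2.INTER_CUBIC))
save('t3',cv2.resize(C['top']['img'][110:260,240:400],None,fx=4,fy=4,interpolation=cv2.INTER_CUBIC))
```

```text
6.975 [ 479.68703883 -193.46334706  439.52271087] [-2.55574744e-01  1.40052839e-04 -2.18700631e+00] [0.04774379 0.00129734 0.01454723] 24.005958520191832
```

View pics/w3.png

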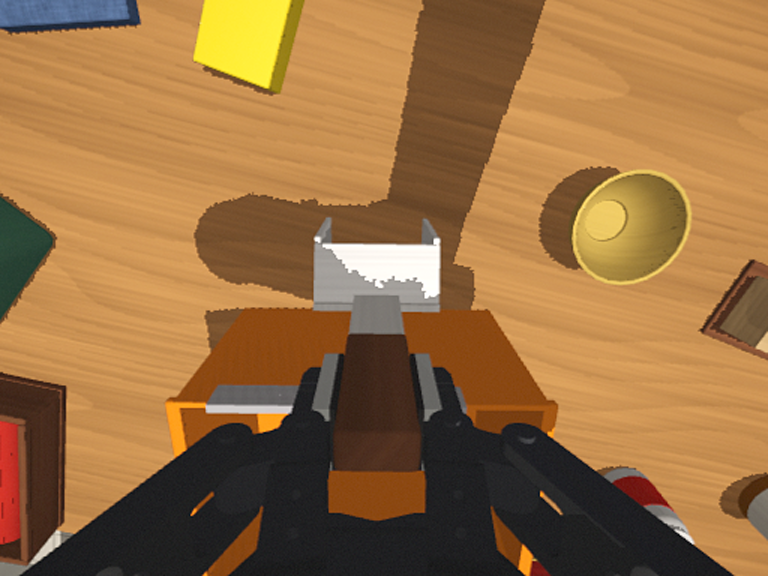

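View pics/s3.png

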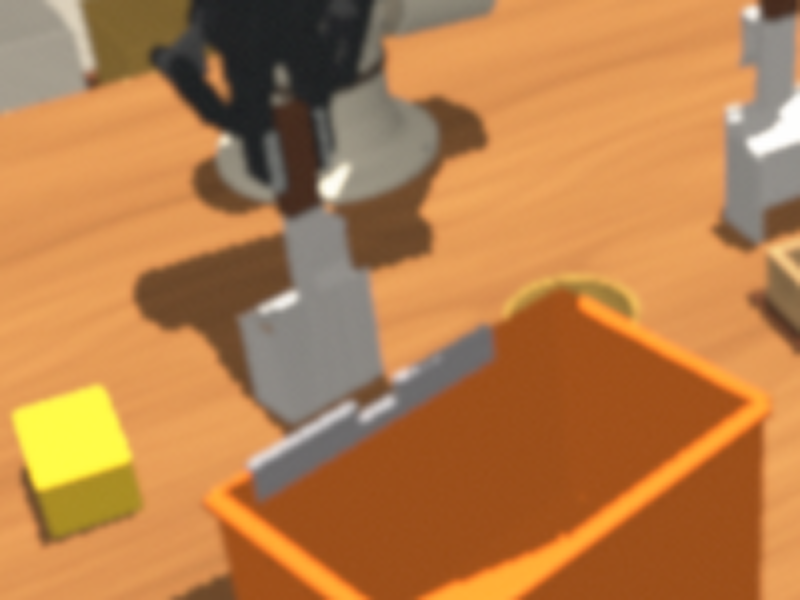

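View pics/t3.png

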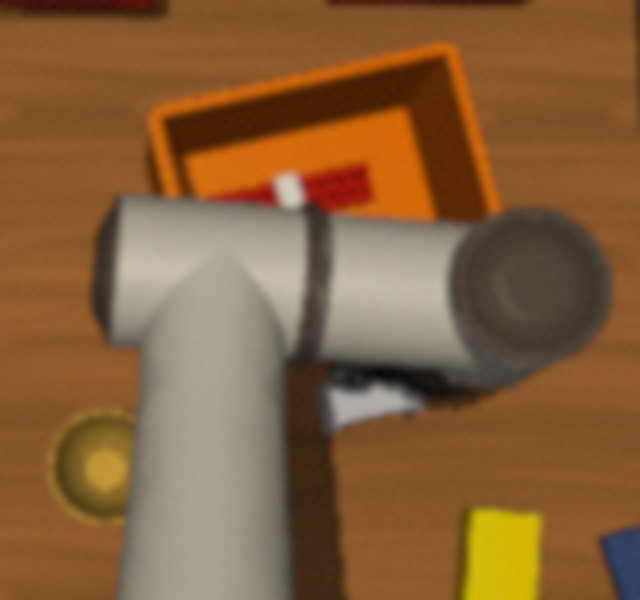

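Run:
```python
from h import *
import pickle
c=pickle.load(open('c3.pkl','rb'))['wrist']
save('w3c',cv2.resize(c['img'][195:315,100:390],None,fx=2.75,fy=2.75,interpolation=cv2.INTER_CUBIC))
save('w3d',cv2.resize(c['img'][240:300,105:225],None,fx=6.6,fy=6.6,interpolation=cv2.INTER_CUBIC))
```

```text
(no output)
```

View pics/w3d.png

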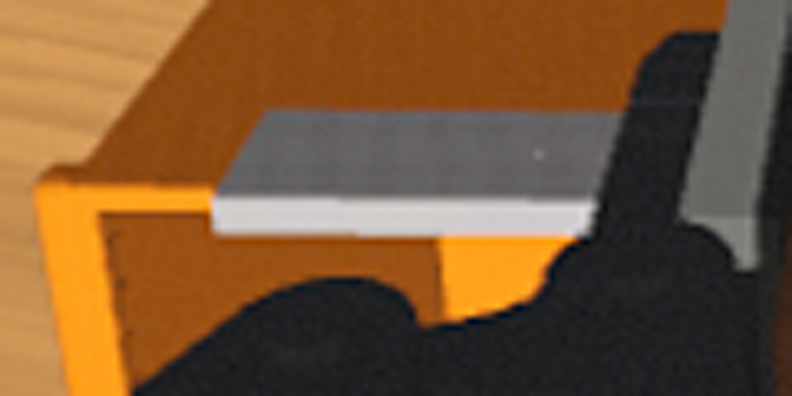

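View pics/w3c.png

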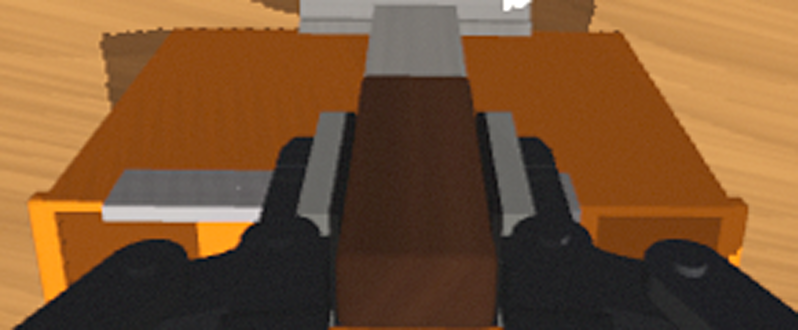

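Run:
```python
from h import *
import pickle
c=pickle.load(open('c3.pkl','rb'))['wrist']
D=lambda x,y:((x+.5)/6.6-.5+105,(y+.5)/6.6-.5+240)
Cc=lambda x,y:((x+.5)/2.75-.5+100,(y+.5)/2.75-.5+195)
bx=np.array([np.cos(np.radians(14)),np.sin(np.radians(14)),0]);by=np.array([-bx[1],bx[0],0])
for z in (170,172):
  fl=onz(c,*D(215,199),z);bl=onz(c,*D(212,234),z);fr=onz(c,*Cc(579,207),z);br=onz(c,*Cc(580,221),z);fm=onz(c,*D(592,199),z)
  rl=onz(c,*D(38,184),170);rr=onz(c,*Cc(747,201),170)
  print(z,'thick',np.linalg.norm(bl-fl).round(1),'len',np.linalg.norm(fr-fl).round(1),np.linalg.norm(br-bl).round(1),'stripc',((fl+bl+fr+br)/4).round(1),'rim',rl.round(1),rr.round(1),((rl+rr)/2).round(1),np.linalg.norm(rr-rl).round(1))
  for a,b in((fl,fr),(rl,rr),(fl,fm)):
    d=b-a;print(np.degrees(np.arctan2(-d[0],d[1])).round(2))
  # along-rim coordinate of things relative to TCP
s=arm.state();print(s['position'],by)
```

```text
170 thick 6.2 len 169.3 171.3 stripc [ 566.9 -198.3  170. ] rim [ 588.2 -306.7  170. ] [526.5 -59.8 170. ] [ 557.4 -183.2  170. ] 254.5
14.01
14.02
14.1
172 thick 6.2 len 167.8 169.8 stripc [ 565.4 -198.4  172. ] rim [ 588.2 -306.7  170. ] [526.5 -59.8 170. ] [ 557.4 -183.2  170. ] 254.5
14.01
14.02
14.1
[ 479.7418359  -193.60558672  439.73921845] [-0.2419219   0.97029573  0.        ]
```

Run:
```python
from h import *
print(shift([547.1,-172.2,440],14),shift([547.1,-172.2,388],14))
```

```text
(array([-70.5,   4.3,  -0.3]), array([0.  , 0.01, 0.11])) (array([-70.5,   4.3,  51.7]), array([0.  , 0.01, 0.11]))
```

Emit:
carry_out(series="-30 4 0 0 0 0 10; -60 4 0 0 0 0 10; -70.5 4 0 0 0 0 10; -70.5 4 0 0 0 0 10; -70.5 4 0 0 0 0 10; -70.5 4 0 0 0 0 10; -70.5 4 8 0 0 0 10; -70.5 4 15 0 0 0 10; -70.5 4 20 0 0 0 10; -70.5 4 25 0 0 0 10; -70.5 4 25 0 0 0 10; -70.5 4 25 0 0 0 10")

```text
t: 8.62
position: [547.2, -173.3, 414.9]
eef_rot: [0.0, -0.122, 0.993, -0.0]
force: [0.3, 0.6, -1.2]
opening: 24.4
```

Run:
```python
from h import *
import pickle
s=arm.state();print(s['t'],s['position'],s['force'],s['wrist_torque'],s['opening'])
C={n:cam(n) for n in('wrist','scene')};pickle.dump(C,open('c4.pkl','wb'))
save('w4',cv2.resize(C['wrist']['img'],(768,576),interpolation=cv2.INTER_CUBIC))
save('s4',cv2.resize(C['scene']['img'][140:260,120:280],None,fx=5,fy=5,interpolation=cv2.INTER_CUBIC))
```

```text
8.625 [ 547.16682541 -173.32462653  414.873043  ] [ 0.28945304  0.56244619 -1.18408284] [-0.02651985 -0.01121108 -0.01581763] 24.42381350997797
```

View pics/w4.png

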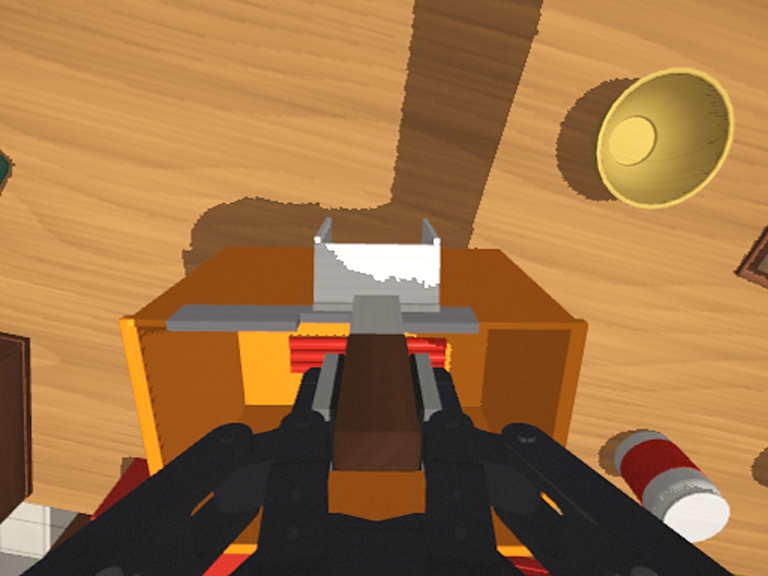

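View pics/s4.png

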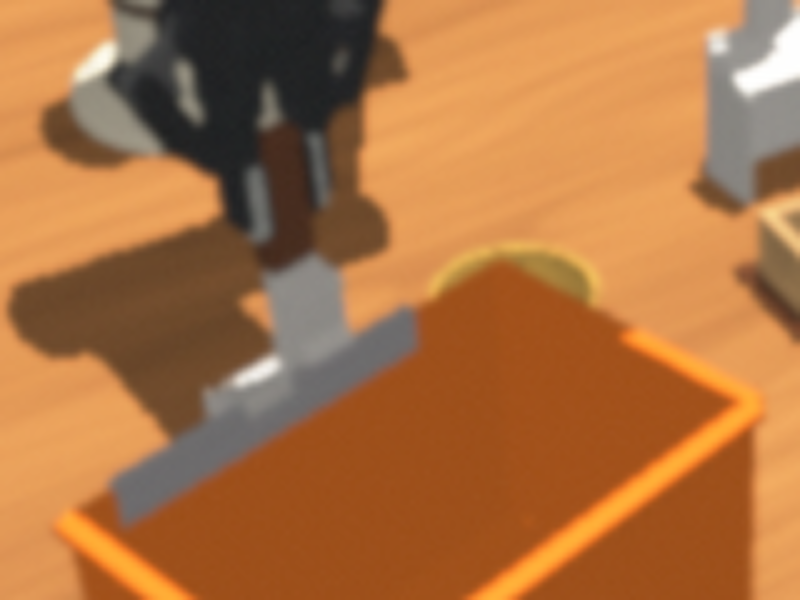

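Run:
```python
from h import *
import pickle
c=pickle.load(open('c4.pkl','rb'))['wrist']
save('w4c',cv2.resize(c['img'][195:230,105:225],None,fx=6.6,fy=6.6,interpolation=cv2.INTER_CUBIC))
save('w4d',cv2.resize(c['img'][195:230,205:325],None,fx=6.6,fy=6.6,interpolation=cv2.INTER_CUBIC))
```

```text
(no output)
```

View pics/w4c.png

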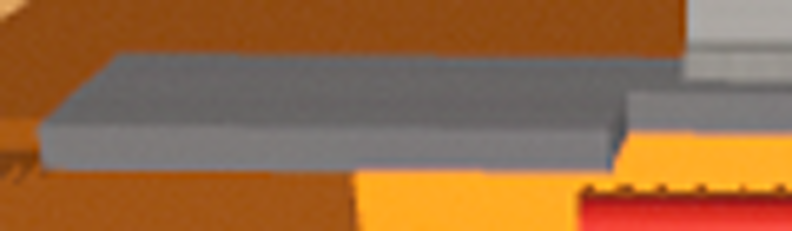

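View pics/w4d.png

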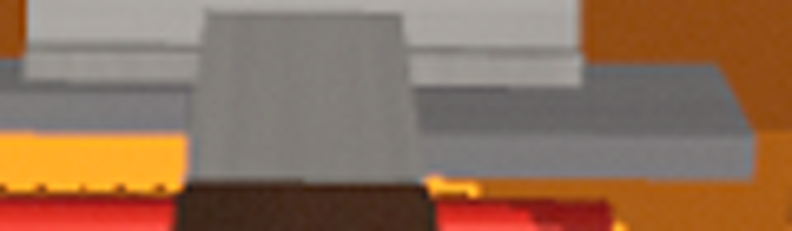

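Run:
```python
from h import *
import pickle
c=pickle.load(open('c4.pkl','rb'))['wrist']
L=lambda x,y:((x+.5)/6.6-.5+105,(y+.5)/6.6-.5+195)
Rr=lambda x,y:((x+.5)/6.6-.5+205,(y+.5)/6.6-.5+195)
bx=np.array([np.cos(np.radians(14)),np.sin(np.radians(14)),0]);by=np.array([-bx[1],bx[0],0])
tcp=np.array([547.17,-173.32,0])
for z in (170,172):
  pts=dict(fl=L(38,126),bl=L(42,168),fr=Rr(752,136),br=Rr(754,178),nf=L(612,130),nb=L(612,170))
  for n,p in pts.items():
    q=onz(c,*p,z);d=q-tcp; print(z,n,q.round(1),'rel x %.1f y %.1f'%(d@bx,d@by))
```

```text
170 fl [ 584.3 -281.6  170. ] rel x 9.8 y -114.1
170 bl [ 589.9 -280.7  170. ] rel x 15.5 y -114.5
170 fr [ 544.3 -116.4  170. ] rel x 11.0 y 55.9
170 br [ 549.7 -114.3  170. ] rel x 16.8 y 56.6
170 nf [ 567.6 -212.7  170. ] rel x 10.3 y -43.1
170 nb [ 573.  -211.7  170. ] rel x 15.7 y -43.4
172 fl [ 583.2 -280.8  172. ] rel x 8.9 y -113.0
172 bl [ 588.8 -279.9  172. ] rel x 14.6 y -113.4
172 fr [ 543.6 -117.1  172. ] rel x 10.1 y 55.4
172 br [ 548.9 -115.1  172. ] rel x 15.8 y 56.1
172 nf [ 566.6 -212.5  172. ] rel x 9.4 y -42.7
172 nb [ 571.9 -211.5  172. ] rel x 14.8 y -43.0
```

Emit:
carry_out(series="-0.5 0 4 0 0 0 10; -0.5 0 8 0 0 0 10; -0.5 0 12 0 0 0 10; -0.5 0 16 0 0 0 10; -0.5 0 16 0 0 0 10")

```text
t: 9.35
position: [547.5, -173.2, 398.2]
eef_rot: [-0.001, -0.122, 0.993, 0.0]
force: [-0.2, -0.0, -1.7]
opening: 24.2
```

Emit:
carry_out(series="0 0 4 0 0 0 10; 0 0 8 0 0 0 10; 0 0 12 0 0 0 10; 0 0 16 0 0 0 10; 0 0 18 0 0 0 10; 0 0 18 0 0 0 10")

```text
t: 10.1
position: [547.5, -173.2, 380.5]
eef_rot: [-0.0, -0.122, 0.993, 0.0]
force: [-0.3, -0.5, -2.5]
opening: 24.0
```

Run:
```python
from h import *
s=arm.state();print(s['t'],s['position'],s['force'],s['wrist_torque'])
c=cam('scene');save('s5',cv2.resize(c['img'][140:260,120:280],None,fx=5,fy=5,interpolation=cv2.INTER_CUBIC))
```

```text
10.1 [ 547.54613194 -173.20867309  380.53349915] [-0.26578493 -0.45987273 -2.54453398] [ 0.01030979  0.03332641 -0.06889301]
```

View pics/s5.png

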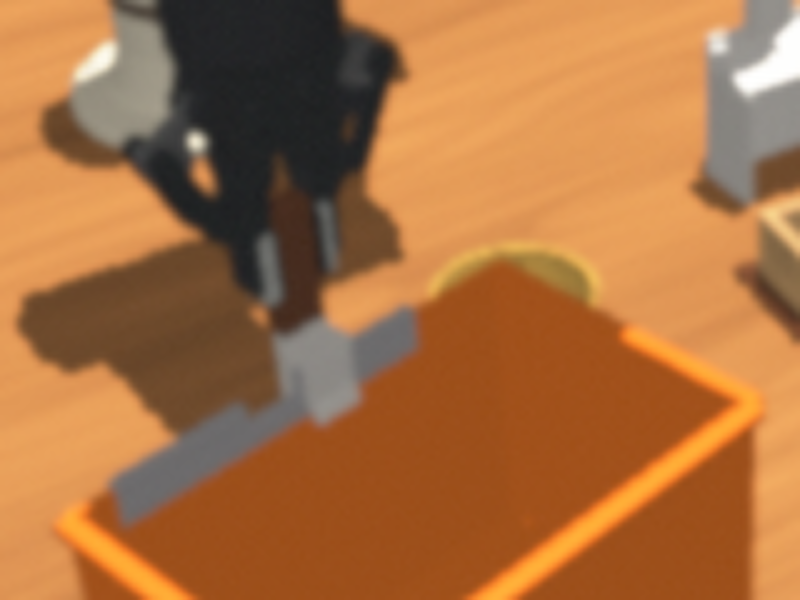

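The leg at (330,390) is now inside the bin and the strip lies in the slot. I'll lower gently until it touches.

Emit:
carry_out(series="0 0 1 0 0 0 10; 0 0 2 0 0 0 10; 0 0 3 0 0 0 10; 0 0 3.5 0 0 0 10; 0 0 3.5 0 0 0 10")

```text
t: 10.78
position: [547.5, -173.2, 377.2]
eef_rot: [-0.0, -0.122, 0.993, -0.0]
force: [0.3, -0.2, -1.5]
opening: 24.5
```

Emit:
carry_out(series="0 0 0.5 0 0 0 10; 0 0 1 0 0 0 10; 0 0 1.5 0 0 0 10; 0 0 1.5 0 0 0 10")

```text
t: 11.28
position: [547.5, -173.2, 375.6]
eef_rot: [-0.0, -0.122, 0.993, 0.0]
force: [-0.8, 0.3, -1.8]
opening: 24.3
```

Emit:
carry_out(series="0 0 0.5 0 0 0 10; 0 0 1 0 0 0 10; 0 0 1 0 0 0 10")

```text
t: 11.65
position: [547.6, -173.2, 374.7]
eef_rot: [0.0, -0.122, 0.993, -0.0]
force: [-0.2, -0.1, -1.2]
opening: 23.8
```

Emit:
carry_out(series="0 0 0.5 0 0 0 10; 0 0 1 0 0 0 10; 0 0 1 0 0 0 10")

```text
t: 12.02
position: [547.5, -173.2, 374.7]
eef_rot: [0.0, -0.122, 0.992, -0.0]
force: [-3.6, 1.7, 5.3]
opening: 24.6
```

Contact is at z = 374.7 with about 7 N. Next I glide towards -y.

Emit:
carry_out(series="0 -1.5 0 0 0 0 10; 0 -3 0 0 0 0 10; 0 -4.5 0 0 0 0 10; 0 -6 0 0 0 0 10; 0 -7.5 0 0 0 0 10; 0 -9 0 0 0 0 10; 0 -10.5 0 0 0 0 10; 0 -12 0 0 0 0 10")

```text
t: 13.02
position: [550.9, -184.3, 374.6]
eef_rot: [0.001, -0.122, 0.992, 0.0]
force: [0.5, 4.6, 4.6]
opening: 24.0
```

Emit:
carry_out(series="0 -1.5 0 0 0 0 10; 0 -3 0 0 0 0 10; 0 -4.5 0 0 0 0 10; 0 -6 0 0 0 0 10; 0 -7.5 0 0 0 0 10; 0 -9 0 0 0 0 10; 0 -10.5 0 0 0 0 10; 0 -12 0 0 0 0 10")

```text
t: 14.02
position: [553.8, -196.0, 374.5]
eef_rot: [0.001, -0.122, 0.992, 0.0]
force: [-1.6, 4.0, 4.6]
opening: 24.1
```

Emit:
carry_out(series="0 -1 0 0 0 0 10; 0 -2 0 0 0 0 10; 0 -3 0 0 0 0 10; 0 -3 0 0 0 0 10")

```text
t: 14.52
position: [553.8, -199.8, 372.4]
eef_rot: [-0.001, -0.122, 0.993, 0.0]
force: [0.6, 0.1, -1.5]
opening: 24.8
```

The z reading fell to 372.4 and the force vanished, so the notch is found where the camera put it. I'll centre by 1 mm and lower.

Emit:
carry_out(series="0 -1 0 0 0 0 10; 0 -1 1 0 0 0 10; 0 -1 2 0 0 0 10; 0 -1 3 0 0 0 10; 0 -1 4 0 0 0 10; 0 -1 5 0 0 0 10; 0 -1 5 0 0 0 10")

```text
t: 15.4
position: [554.3, -200.3, 368.6]
eef_rot: [-0.0, -0.122, 0.993, 0.0]
force: [-0.2, -0.6, -1.6]
opening: 24.3
```

Emit:
carry_out(series="0 0 1 0 0 0 10; 0 0 2 0 0 0 10; 0 0 3 0 0 0 10; 0 0 4 0 0 0 10; 0 0 4.5 0 0 0 10; 0 0 4.5 0 0 0 10")

```text
t: 16.15
position: [554.3, -200.4, 364.1]
eef_rot: [-0.0, -0.122, 0.993, 0.0]
force: [0.5, -0.5, -2.0]
opening: 24.1
```

Emit:
carry_out(series="0 0 0.5 0 0 0 10; 0 0 1 0 0 0 10; 0 0 1.5 0 0 0 10; 0 0 1.5 0 0 0 10; 0 0 1.5 0 0 0 10")

```text
t: 16.77
position: [554.3, -200.3, 362.8]
eef_rot: [0.0, -0.122, 0.993, -0.0]
force: [-0.3, 0.5, -1.5]
opening: 24.3
```

Emit:
carry_out(series="0 0 0.5 0 0 0 10; 0 0 1 0 0 0 10; 0 0 1 0 0 0 10; 0 0 1 0 0 0 10")

```text
t: 17.27
position: [554.3, -200.3, 362.7]
eef_rot: [0.0, -0.122, 0.992, -0.0]
force: [-2.1, 1.2, 4.7]
opening: 24.2
```

Run:
```python
from h import *
s=arm.state();print(s['t'],s['position'],s['force'],s['wrist_torque'])
c=cam('scene');save('s6',cv2.resize(c['img'][140:260,120:280],None,fx=5,fy=5,interpolation=cv2.INTER_CUBIC))
c=cam('wrist');save('w6',cv2.resize(c['img'],(768,576),interpolation=cv2.INTER_CUBIC))
```

```text
17.275 [ 554.27182319 -200.33548525  362.67226018] [-2.0706991   1.22056873  4.65185038] [0.55759551 0.75704417 0.02324195]
```

View pics/s6.png

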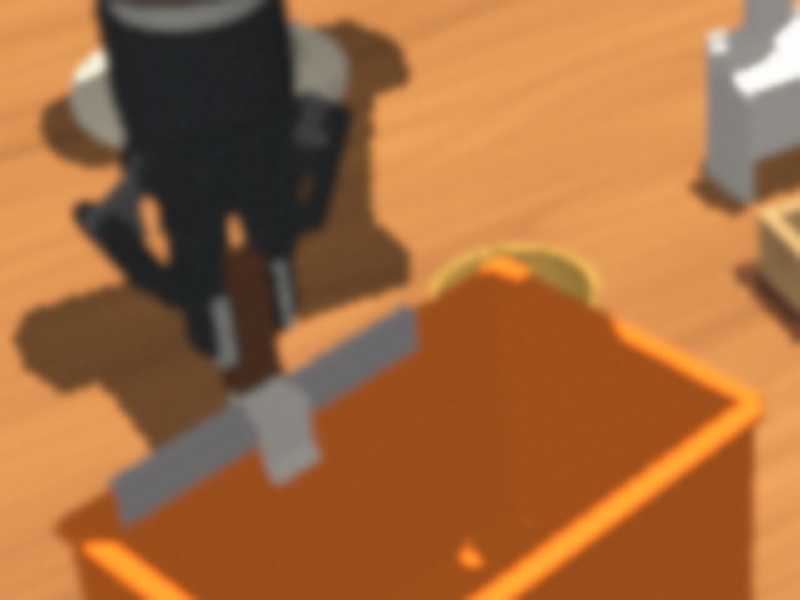

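View pics/w6.png

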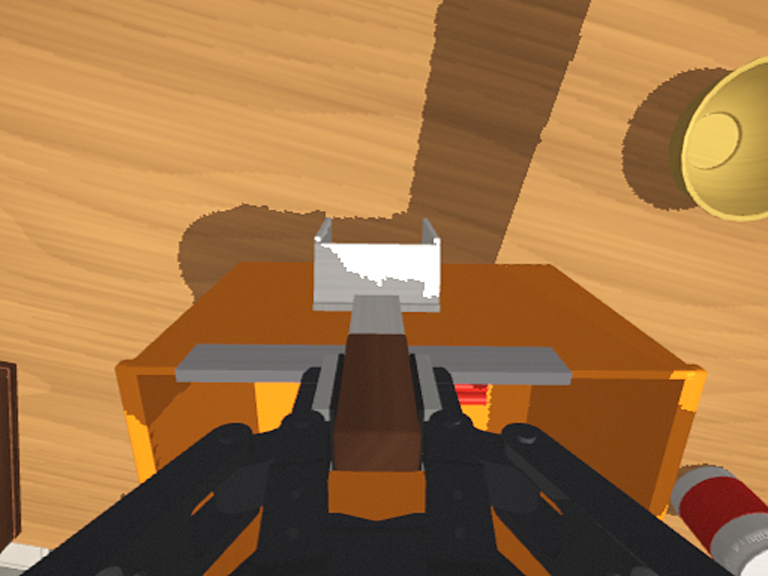

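The drop is 12 mm (374.6 to 362.7) and it bottoms softly at about 6 N, so the hook is seated. I'll ease the pressure, open, wait, and then rise.

Emit:
carry_out(series="0 0 -0.7 0 0 0 10; 0 0 -0.7 0 0 0 24; 0 0 -0.7 0 0 0 28; 0 0 -0.7 0 0 0 34; 0 0 -0.7 0 0 0 45; 0 0 -0.7 0 0 0 60; 0 0 -0.7 0 0 0 80; 0 0 -0.7 0 0 0 80; 0 0 -0.7 0 0 0 80; 0 0 -0.7 0 0 0 80; 0 0 -0.7 0 0 0 80")

```text
t: 18.75
position: [554.3, -200.3, 362.4]
eef_rot: [0.0, -0.122, 0.993, 0.0]
force: [-0.6, 0.4, 1.0]
opening: 79.5
```

Run:
```python
from h import *
s=arm.state();print(s['t'],s['position'],s['force'],s['opening'])
c=cam('scene');save('s7',cv2.resize(c['img'][140:260,120:280],None,fx=5,fy=5,interpolation=cv2.INTER_CUBIC))
c=cam('wrist');save('w7',cv2.resize(c['img'],(768,576),interpolation=cv2.INTER_CUBIC))
```

```text
18.75 [ 554.32488981 -200.34572706  362.41357532] [-0.6257348   0.42052017  0.98787158] 79.52561230549867
```

View pics/s7.png

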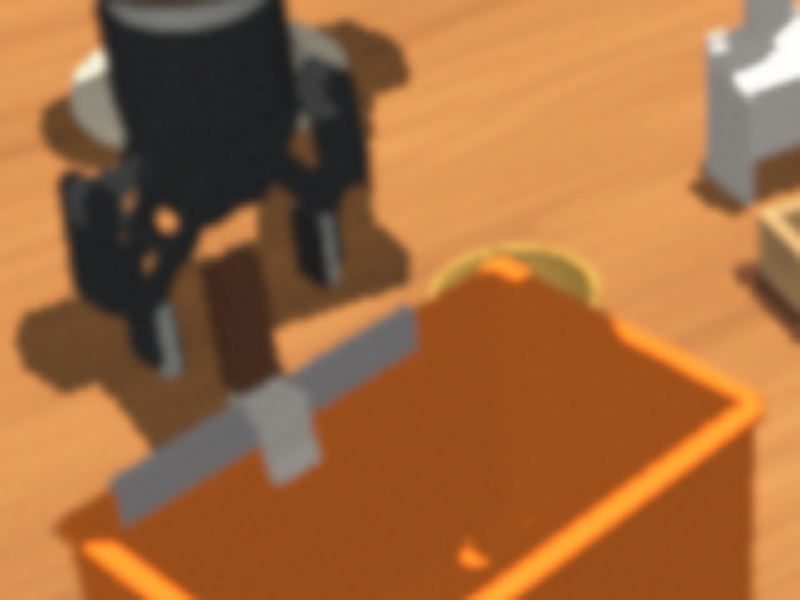

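View pics/w7.png

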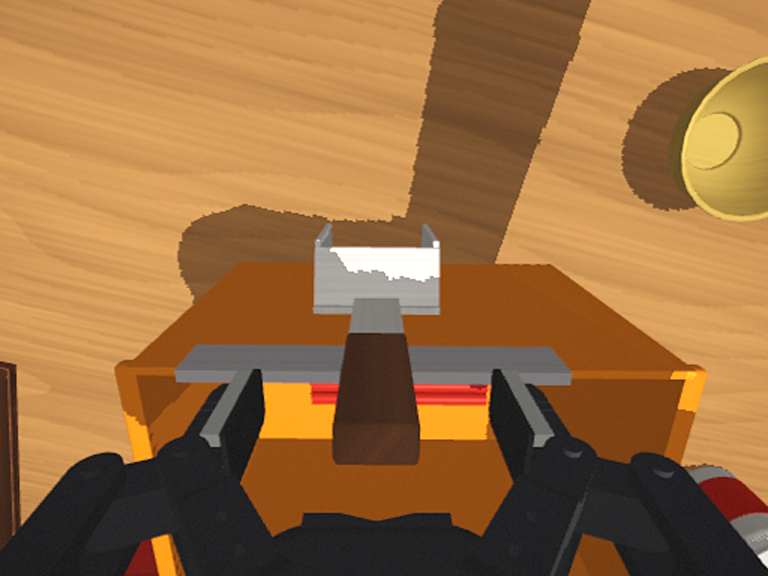

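The scoop hangs by itself with a slight lean, free of both open fingers: grip at (375,400), fingers at (235,410) and (520,410). I retreat upwards.

Emit:
carry_out(series="0 0 -5 0 0 0 80; 0 0 -15 0 0 0 80; 0 0 -30 0 0 0 80; 0 0 -55 0 0 0 80; 0 0 -85 0 0 0 80; 0 0 -115 0 0 0 80; 0 0 -140 0 0 0 80; 0 0 -140 0 0 0 80; 0 0 -140 0 0 0 80; 0 0 -140 0 0 0 80; 0 0 -140 0 0 0 80; 0 0 -140 0 0 0 80")

```text
t: 20.35
position: [554.4, -200.4, 502.0]
eef_rot: [-0.0, -0.122, 0.993, 0.0]
force: [-0.8, -0.2, 0.0]
opening: 80.1
```

Run:
```python
from h import *
s=arm.state();print(s['t'],s['position'],s['force'],s['opening'])
c=cam('scene');save('s8',c['img']);save('s8c',cv2.resize(c['img'][140:260,120:280],None,fx=5,fy=5,interpolation=cv2.INTER_CUBIC))
c=cam('wrist');save('w8',cv2.resize(c['img'],(768,576),interpolation=cv2.INTER_CUBIC))
```

```text
20.35 [ 554.419452   -200.35008028  501.95076007] [-0.82434158 -0.20774992  0.04028945] 80.12187830928235
```

View pics/s8c.png

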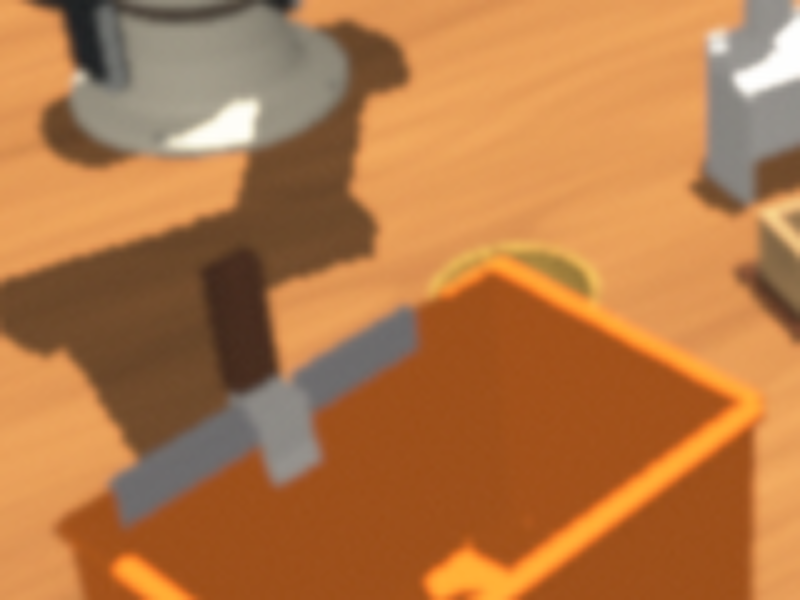

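View pics/w8.png

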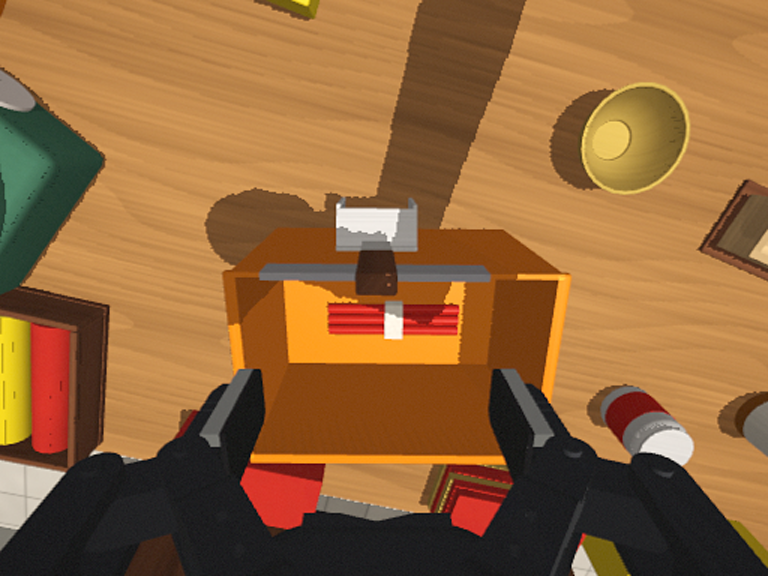

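View pics/s8.png

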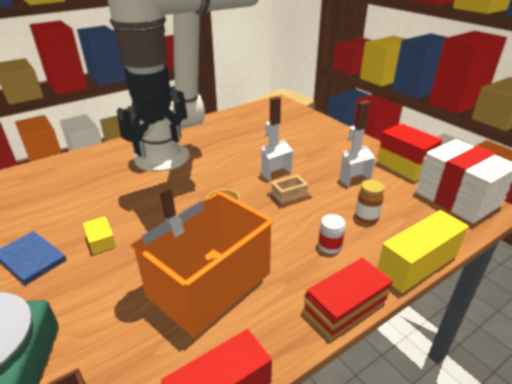

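The scoop hangs in the notch at (268,410) in the enlarged crop, with its bowl outside the bin. The gripper is well clear, and the bystanders look to be where they were. I'm handing in the job.

```bash
python3 -c "
from plant import arm
print(arm.close_job())"
```

```text
the job is handed in; nothing more can be done
None
```

The smallest scoop now hangs by its own hook in the notch of the steel strip, bowl outside the bin, and I handed the job in at about 20 s.

- **Moves:** I lifted the scoop out of its wooden stand and lowered the hook over the front rim about 29 mm to one side of the notch. I then glided it along under light pressure until it dropped in.
- **Forces:** The readings I took in contact stayed at or below about 7 N; I read the force only at the end of each move, not during it.
- **Fit:** The hook went down 12 mm (TCP height 374.6 to 362.7 mm), which matches the notch depth. The notch was within about 2 mm of where the camera had put it.
- **Last pictures:** After I opened the gripper and rose clear, the scoop hangs on its own with a slight lean. The tin, bowl, jar, carton and the two larger scoops look unmoved, but I judged that by eye and did not measure it.

No check failed. The position estimates from the different camera views differed by 1–3 mm, and early single-view readings of the scoop's height and angle were a little further off until I looked again close up.

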